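# Tap the flanged stem nut blanks on the bench tapping fixture

## Task

Tap every flanged nut blank lying on the bench (one or two are there; the hexagonal one goes first, then the square one) and lay each, flange down, flat in the grey tray. For each blank: with the tap wound right up and then the index handle turned off (the last shift left the handle on and the tap part-way down), set the blank flange down in the swinging nest, turn the handle fully to its on detent so that the nest stands under the tap, crank the tap clockwise half a turn forward and a quarter back again and again down to its bottom stop, one turn from the top, then wind it back up to the top before turning the handle off and taking the nut out. Finish with the handle off and the tap wound up, and leave everything else on the bench where it lies.

Things in the scene. Friction and masses are not known exactly. Their poses are not given: they have to be found in the camera images.
- hex_nut: Bare steel nut blank: round flange 46 mm across and 6 mm thick, on it a hexagonal body 30 mm across flats and 22 mm high (28 mm in all) with a 16 mm blind hole from the top; 0.16 kg. Origin: centre of the flange's underside, z up through the hole; two of the flats face its +x and -x. May be absent. If both blanks are there, this one is tapped first
- square_nut: The same, with a square body 30 mm across flats (flats face +x, -x, +y, -y); 0.17 kg. May be absent
- tray: Grey open tray, 140 x 210 mm outside (x, y), 30 mm high, walls and floor 4 to 5 mm, fixed. Origin: centre of its underside. Finished nuts lie side by side here
- fixture: Grey hand tapping fixture bolted down: cross-shaped base 12 mm thick, reaching from -170 to +110 mm along its x and from -110 to +250 mm along its y; the swing arm's vertical pivot is at the origin (underside of the base). A column at y = 220 mm (50 mm square) carries a head, 110 to 150 mm high, that reaches out to y = 90 mm. The tap's vertical axis is at x = 0, y = 120 mm
- index (a joint): Swing arm with nest and index handle, about the fixture's vertical pivot, rad: 0 = off (load) detent, nest 120 mm out along the fixture's -x; grows clockwise seen from above to 1.571 = on detent, nest under the tap. End stops at both; a small over-centre weight on the base pulls the arm to the nearer detent (about 0.06 Nm, under 1 N at the handle)
- index_handle (a point): Black upright turning sleeve, 20 mm across and 45 mm high, on the swing arm 80 mm from the pivot the other way from the nest (off: along the fixture's +x, on: along its -y); turns freely on its own pin, so it can be held while the arm swings. Point on its axis, 70 mm above the bench, 15 mm below its top
- nest (a point): Centre of the nest's inner floor, 30 mm above the bench, 120 mm from the pivot. Round cup, 50 mm inside, its wall 10 mm high and flaring to 60 mm at the rim, 68 mm outside
- crank (a joint): Turn of the tap crank, rad: 0 = top stop, grows clockwise seen from above, and feeds the tap down 12 mm a turn; bottom stop just past 6.283 (one turn). Starts somewhere between 0.4 and 2.5; never turn the index handle while it is down. Stays where it is left; takes about 1.5 N at the knob. At 0 the tap's tip is 2.5 mm above a seated nut, at one turn 9.5 mm deep in it
- tap_axis (a point): Point on the tap's axis, 150 mm above the bench, fixed to the fixture
- tap_tip (a point): Tip of the tap (14 mm thick), on its axis; 60.5 mm above the bench at the top stop
- crank_knob (a point): Black upright knob, 24 mm across and 42 mm high, on the crank 50 mm from the tap's axis; turns freely on its own pin, so it can be held while the crank turns. At crank 0 it stands on the far side of the tap's axis from the pivot (fixture's +y). Point: middle of the knob, 221.5 mm above the bench at the top stop; the crank arm's top is 23 mm below this point
- valve: Nickel-plated globe valve lying by, 110 mm long, 107 mm high. Leave alone
- cap: Squat brass relief cap, 38 mm across, 26 mm high. Leave alone
- gasket1: White nylon gasket, 42 mm across, 4 mm thick. Leave alone
- gasket2: Another such gasket. Leave alone
- spanner: Chrome open-end spanner, 160 mm long. Leave alone
- oil: White bottle, 48 mm across, 110 mm high. Leave alone

How it is judged (in metres and radians):
On the way, in this order (a step that is already met when the one before it is completed fails the run):
1. hexagonal nut: first stroke: about half a turn in (horizontal distance between tap_tip and hex_nut below 0.006 m and z of tap_tip in the frame of hex_nut below 0.0254 m), for 0.05 s.
2. hexagonal nut: backed off to about a quarter turn (horizontal distance between tap_tip and hex_nut below 0.006 m and z of tap_tip in the frame of hex_nut above 0.0264 m), for 0.05 s.
3. hexagonal nut: second stroke: to about three quarters of a turn (horizontal distance between tap_tip and hex_nut below 0.006 m and z of tap_tip in the frame of hex_nut below 0.0224 m), for 0.05 s.
4. hexagonal nut: backed off to about half a turn (horizontal distance between tap_tip and hex_nut below 0.006 m and z of tap_tip in the frame of hex_nut above 0.0234 m), for 0.05 s.
5. hexagonal nut: third stroke: the full turn, to depth (horizontal distance between tap_tip and hex_nut below 0.006 m and z of tap_tip in the frame of hex_nut below 0.0193 m), for 0.05 s.
6. square nut: first stroke: about half a turn in (horizontal distance between tap_tip and square_nut below 0.006 m and z of tap_tip in the frame of square_nut below 0.0254 m), for 0.05 s.
7. square nut: backed off to about a quarter turn (horizontal distance between tap_tip and square_nut below 0.006 m and z of tap_tip in the frame of square_nut above 0.0264 m), for 0.05 s.
8. square nut: second stroke: to about three quarters of a turn (horizontal distance between tap_tip and square_nut below 0.006 m and z of tap_tip in the frame of square_nut below 0.0224 m), for 0.05 s.
9. square nut: backed off to about half a turn (horizontal distance between tap_tip and square_nut below 0.006 m and z of tap_tip in the frame of square_nut above 0.0234 m), for 0.05 s.
10. square nut: third stroke: the full turn, to depth (horizontal distance between tap_tip and square_nut below 0.006 m and z of tap_tip in the frame of square_nut below 0.0193 m), for 0.05 s.
At the end, for the whole second after the job is handed in: Every nut that is there lies flange down in the tray (its centre within 55 mm and 90 mm of the tray's centre along the tray's x and y, its underside under 12 mm above the bench, tilted under 0.15 rad) at rest, the index handle is off (under 0.12 rad) and the tap is wound up (crank under 0.4 rad) (x of hex_nut in the frame of tray between -0.055 and 0.055 m and y of hex_nut in the frame of tray between -0.09 and 0.09 m and z of each of hex_nut, square_nut in the frame of tray below 0.012 m and angle between each of hex_nut, square_nut's own z axis and vertical below 0.15 rad and linear speed of each of hex_nut, square_nut below 0.02 m/s and x of square_nut in the frame of tray between -0.055 and 0.055 m and y of square_nut in the frame of tray between -0.09 and 0.09 m and value of joint index below 0.12 rad and value of joint crank below 0.4 rad); the robot touches nothing.
It fails at once if the tap is cranked down (over 0.7 rad) while the index handle is not fully on (under 1.5 rad) (value of joint crank above 0.7 rad and value of joint index below 1.5 rad).
It fails at once if a bystander is moved by more than 30 mm (distance of any of valve, cap, gasket1, gasket2, spanner, oil from where it was at the start of the episode above 0.03 m).
Of hex_nut, square_nut only 1 to 2 are there at a start; the rules pass over those that are not, and their reading is None.
At some moment in a run one of hex_nut, square_nut may be knocked a few centimetres aside while the robot is not near it.
It also fails if it takes over 210 s, if anything falls off the work surface, if the arm or the gripper's body presses on something with over 40 N, if the wrist force passes 120 N, or if a joint passes its speed limit or range.

## Robot

A 6-joint arm with a two-finger parallel gripper is mounted at the origin on the work surface. World frame = base frame: x ahead of the robot, y to its left, z up, the work surface at z = 0. Lengths are in mm, angles in rad, forces in N, time in s.
With the tool pointing down it reaches from about 300 to 775 mm from the base axis. Payload 14.6 kg.
Tool frame: the origin (TCP) lies midway between the tips of the shut fingers; the grasp point (between the pads) lies behind it (manip.grip_depth is the z of the grasp point in the tool frame, in mm); z points along the fingers, y is the line along which they close (so a half turn about z gives the same grasp; the last joint's range is limited). The gripper opens to 94 mm and grips with 3 to 60 N. Pads are 16 mm wide; open, the fingers measure 119 mm over their backs; the gripper's body (75 mm by 177 mm) begins 78 mm behind the grasp point.
Start: joints at [-1.183, 0.3, 1.521, -0, 1.321, -0.067], TCP at [241.597, -494.085, 205.446] pointing down, gripper open.
Joint ranges: [-3.03, 3.03], [-0.79, 2.21], [0.23, 2.52], [-1.04, 4.18], [0, 3.07], [-2.55, 2.55]. Speed limits (rad/s): [2.22, 2.22, 2.57, 3.14, 3.14, 3.14].

## Interface

Orientations are given as [roll, pitch, yaw] about the fixed x, y, z axes, in that order (R = Rz(yaw) Ry(pitch) Rx(roll)).
In Python, from cell import manip gives the robot as it stands.
- The arm moves only by the shell command python3 nudge.py 'ROWS' [OPENING] [FORCE]. ROWS is a JSON list that holds a single list of rows (three levels of brackets), with 1 to 5 rows, each of 6 numbers: dx, dy, dz in mm, then a rotation vector rx, ry, rz in rad; each row is the pose to reach, as a shift and turn from the pose commanded when the command began, along the tool's axes at that moment; what a row does not reach only later rows make up. A row lasts 1/10 s, in which the tool goes at most 50 mm and 0.15 rad, less where a joint would pass 70% of its speed; a pose out of reach is approached as far as the arm can. OPENING is the finger opening in mm, set as the command begins (- or left out keeps the last). The fingers move at their own pace and stop on an object; FORCE is the grip in N (left out, the last holds). Time passes only in rows, so rows that do not move let the fingers close. It prints the time, the measured TCP pose, the force, the opening and the grip force at its end. Input that does not fit is refused with a message, and nothing moves.
- manip.read_state(): the state, without advancing time (a new reading comes with each control period).
- manip.camera(name): name is "side" or "top"; returns (picture, depth): 420x560x3 uint8, red, green, blue; 420x560 float32, mm along the optical axis (not along the pixel's ray), 0 where there is no reading.
- manip.camera_info(name): a dict with "K" (3x3 intrinsics, pixels), "rvec" (rotation vector, rad) and "tvec" (3), from world to camera coordinates, as OpenCV has them. Camera axes: x right, y down, z forward; pixel columns grow to the right and rows downward; lengths in mm; the calibration is good to about 2 mm. A picture is of the moment at which its call begins. camera_info takes no time and is no camera call.
- manip.sign_off(): hands the job in; it is judged then, once.
The state is a dict: "clock": time; "joints": joint angles; "qd": joint speeds; "effort": joint torques, N m; "eef_pos": TCP position; "eef_rot": TCP orientation; "wrist_force": force on the tool from outside, world axes, zero at the start; "moment": the same for the moment, N m; "finger_gap": finger opening in mm; "finger_force": force on a finger pad.
Only numpy, scipy, OpenCV 4.12 (cv2) and the standard library are available. Lean on these libraries where they do the work, as an engineer would, in place of code of your own. Each camera call takes 0.05 s, during which the arm holds its last target. There are 200 camera calls.

## Working session

There is one attempt and no reset: what is moved stays moved. The work goes in short steps, Python scripts to look and compute and a shell command to move; the robot and the scene stay as the last step left them, time stands still between calls to the robot, and variables do not carry over. Pictures are saved under pics/ and viewed, at most 14 in all, crops included, and the job is handed in when it is done.

```bash
ls; mkdir -p pics; python3 - <<'E'
from cell import manip
import cv2,numpy as np
for n in("side","top"):
    p,d=manip.camera(n); cv2.imwrite(f"pics/{n}0.png",p[:,:,::-1]); np.savez(f"{n}0.npz",p=p,d=d)
    i=manip.camera_info(n); print(n,i)
print(manip.read_state(),manip.grip_depth)
E
```

```text
cell.py
nudge.py
pics
side {'K': array([[388.24085983,   0.        , 278.37500976],
       [  0.        , 388.24085983, 202.96868359],
       [  0.        ,   0.        ,   1.        ]]), 'rvec': array([ 0.38691369, -2.80328542,  1.15652076]), 'tvec': array([497.4159801 , 198.63555836, 914.62752361])}
top {'K': array([[423.67772317,   0.        , 277.87152653],
       [  0.        , 423.67772317, 209.29351034],
       [  0.        ,   0.        ,   1.        ]]), 'rvec': array([ 2.13190998, -2.14281385,  0.14342122]), 'tvec': array([1.60100122e-01, 5.61384510e+02, 1.22368012e+03])}
{'clock': 0.1, 'joints': array([-1.18259498e+00,  3.00396453e-01,  1.52148497e+00,  6.40269263e-06,
        1.32073871e+00, -6.65998628e-02]), 'qd': array([ 0.00199656, -0.00028978, -0.00032892,  0.00091607, -0.00057292,
        0.00024922]), 'effort': array([ 1.94447231e-03, -5.32641685e+01, -3.53282511e+01,  7.10023334e-02,
        2.35034066e-02, -6.22244784e-05]), 'eef_pos': array([ 241.51703193, -493.87701279,  204.96794379]), 'eef_rot': array([-3.14056786e+00, -7.45679338e-05,  4.54799584e-01]), 'wrist_force': array([-0.19354359, -0.12942705,  0.17602621]), 'moment': array([ 0.00478604,  0.00613749, -0.03341543]), 'finger_force': 0.0, 'finger_gap': 93.99297761827987} -18.8
```
View pics/top0.png

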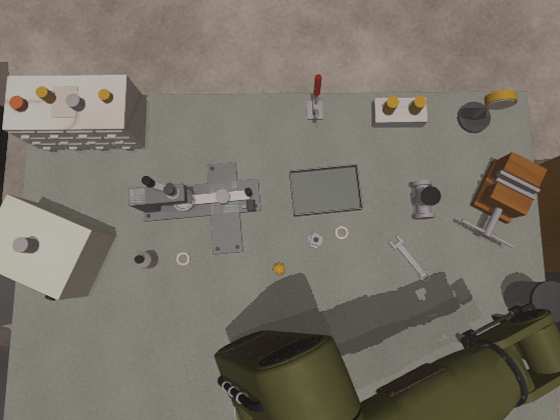

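View pics/side0.png

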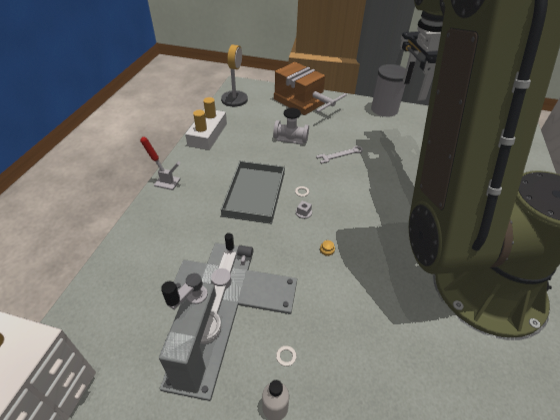

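The top view shows one steel nut at about (315,240), the tray at (325,190), the fixture with its pivot near (222,197), the index handle at (250,193) and the crank knob at (148,182). In the side view the nut is at (304,209). I'll zoom in on both.

```bash
cat > h.py <<'E'
from cell import manip
import cv2,numpy as np
def cam(n):
    i=manip.camera_info(n); R=cv2.Rodrigues(i["rvec"])[0]; return i["K"],R,i["tvec"].reshape(3)
def ray(n,u,v):
    K,R,t=cam(n); return -R.T@t, R.T@np.linalg.inv(K)@np.array([u,v,1.])
def plane(n,u,v,z):
    c,d=ray(n,u,v); return c+d*(z-c[2])/d[2]
def proj(n,P):
    K,R,t=cam(n); q=K@(R@np.asarray(P,float)+t); return q[:2]/q[2]
def two(a,b):
    (c1,d1),(c2,d2)=ray("top",*a),ray("side",*b)
    s=np.linalg.lstsq(np.c_[d1,-d2],c2-c1,rcond=None)[0]
    p,q=c1+s[0]*d1,c2+s[1]*d2; return (p+q)/2,np.linalg.norm(p-q)
def cloud(n,d):
    K,R,t=cam(n); v,u=np.mgrid[:d.shape[0],:d.shape[1]]
    X=np.stack([(u-K[0,2])/K[0,0]*d,(v-K[1,2])/K[1,1]*d,d],-1); return (X-t)@R
def shot(n):
    return manip.camera(n)
def crop(p,u0,v0,w,h,k): return cv2.resize(p[v0:v0+h,u0:u0+w,::-1],None,fx=k,fy=k,interpolation=cv2.INTER_CUBIC)
E
python3 - <<'E'
from h import *
t=np.load("top0.npz");s=np.load("side0.npz")
a=crop(t["p"],125,150,140,110,4); b=cv2.resize(crop(t["p"],295,220,60,44,4),(240,176)); c=cv2.resize(crop(s["p"],285,180,60,66,4),(240,264))
im=np.zeros((440,800,3),np.uint8); im[:,:560]=a; im[:176,560:]=b; im[176:,560:]=c
cv2.imwrite("pics/c1.png",im)
cv2.imwrite("pics/c2.png",crop(s["p"],150,225,170,170,3))
X=cloud("top",t["d"])
for u,v in [(315,240),(222,197),(250,193),(148,182),(183,200),(325,190),(220,240)]: print(u,v,X[v,u].round(1))
E
```

```text
315 240 [ 471.9 -114.7    4.1]
222 197 [600.7 165.8  37. ]
250 193 [605.5  78.4  73.1]
148 182 [603.7 324.7 242.2]
183 200 [572.8 256.6 148.8]
325 190 [ 626.5 -148.2    3.7]
220 240 [472.7 173.4  13.3]
```

View pics/c1.png

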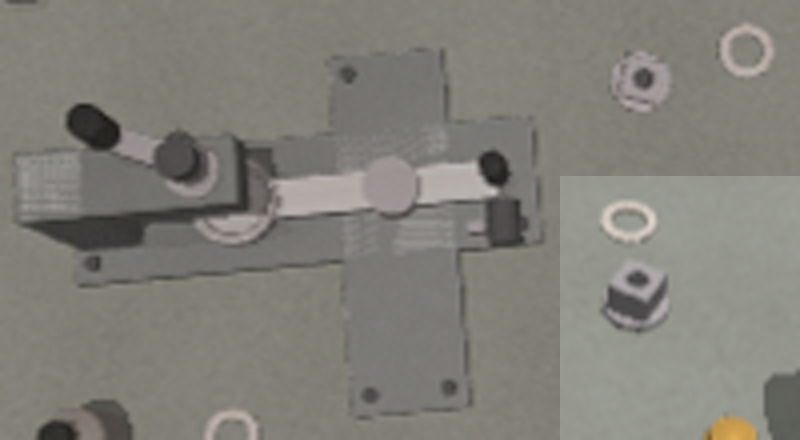

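View pics/c2.png

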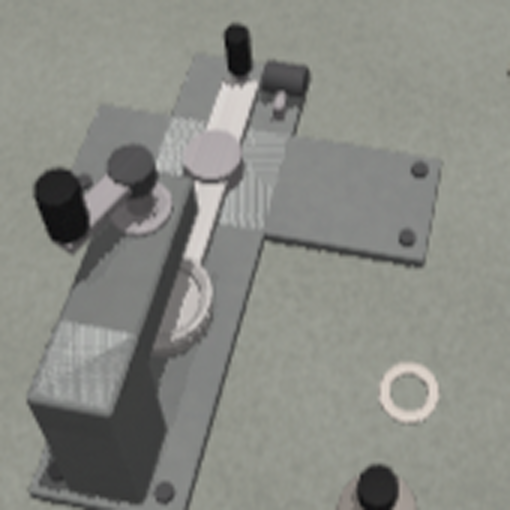

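The nut has a square body and round flange, at top crop (643,78), that is pixel (316,240). No hex nut is visible yet, though the arm hides part of the bench. The arm is on, with the handle along the fixture's -y (world -y) and the load side towards the robot. Next I'll measure these.

```bash
python3 - <<'E'
from h import *
D={n:np.load(n+"0.npz") for n in("top","side")}
f=lambda x,y:(125+x/4,150+y/4)
for nm,pt in dict(bl=(355,418),br=(470,402),tl=(328,55),tr=(445,48),Lc=(80,285),Rt=(537,118),Rb=(543,243)).items(): print(nm,plane("top",*f(*pt),12)[:2].round(1))
print("pivotdisc",two(f(390,185),(150+213/3,225+155/3)))
print("hub", two(f(178,155),(150+132/3,225+165/3)))
P={}
for n,d in D.items():
    X=cloud(n,d["d"]); p=d["p"].astype(int); P[n]=X
    dark=p.max(2)<60
    def box(x0,x1,y0,y1,z0,z1): return (d["d"]>0)&(X[...,0]>x0)&(X[...,0]<x1)&(X[...,1]>y0)&(X[...,1]<y1)&(X[...,2]>z0)&(X[...,2]<z1)
    for nm,b in dict(handle=(560,650,40,120,78,95),knob=(540,680,240,370,232,256),hubtop=(540,680,220,300,180,232),disc=(560,640,120,200,40,75),nut=(440,500,-140,-90,22,34),flange=(440,500,-140,-90,3,12)).items():
        m=box(*b)
        if nm in("handle","knob"): m&=dark
        q=X[m]
        if len(q): print(n,nm,len(q),q.min(0).round(),q.max(0).round(),np.median(q,0).round(1))
E
```

```text
bl [429.2 191.7]
br [440.8 105. ]
tl [710.7 218. ]
tr [715.6 126.8]
Lc [531.4 404.5]
Rt [659.4  55. ]
Rb [561.7  50.1]
pivotdisc (array([605.19116193, 165.36619265,  32.07020166]), np.float64(2.6950637936691435))
hub (array([596.30028175, 282.82662319, 193.31166257]), np.float64(1.3723043835666202))
top handle 29 [601.  77.  79.] [619.  92.  89.] [609.5  86.   84.3]
top knob 61 [599. 321. 234.] [621. 342. 245.] [609.4 330.9 240. ]
top hubtop 104 [580. 272. 184.] [607. 299. 207.] [593.3 284.6 199.8]
top disc 3 [606. 168.  40.] [609. 186.  44.] [608.7 177.   43.6]
top nut 81 [ 455. -131.   22.] [488. -95.  33.] [ 470.6 -113.    26.7]
top flange 78 [ 441. -136.    3.] [496. -90.  11.] [ 468.7 -114.2    5.8]
side handle 43 [604.  81.  78.] [622.  96.  89.] [612.6  88.9  84.8]
side knob 169 [601. 322. 232.] [623. 344. 245.] [610.1 335.4 241. ]
side hubtop 235 [583. 271. 182.] [610. 300. 204.] [593.6 288.1 199.8]
side nut 99 [ 458. -131.   22.] [493. -97.  31.] [ 475.5 -112.1   27.8]
side flange 75 [ 446. -134.    3.] [499. -91.  12.] [ 471.3 -101.8    6.6]
```

```bash
cat > to.py <<'E'
# usage: to.py x y z [yaw] -> shift of the grasp point (tool axes) and turn about tool z still to go
import sys
from cell import manip
import numpy as np
from scipy.spatial.transform import Rotation as Ro
a=[float(v) for v in sys.argv[1:]]; s=manip.read_state(); R=Ro.from_euler("xyz",s["eef_rot"])
g=s["eef_pos"]+R.apply([0,0,manip.grip_depth])
o=R.inv().apply(np.array(a[:3])-g).round(1)
yaw=a[3] if len(a)>3 else .085
print("grasp",g.round(1),"rpy",s["eef_rot"].round(3),"-> shift",o,"rz",round(s["eef_rot"][2]-yaw,3),"F",s["wrist_force"].round(1),"gap",round(s["finger_gap"],1),"t",s["clock"])
E
python3 nudge.py '[[[0, 0, -50, 0, 0, 0.12], [0, 0, -100, 0, 0, 0.25], [0, 0, -130, 0, 0, 0.37], [0, 0, -130, 0, 0, 0.37]]]' 42
python3 to.py 609.7 332.5 300
```

```text
clock: 0.5
eef_pos: [241.9, -494.8, 339.7]
eef_rot: [3.135, -0.002, 0.081]
wrist_force: [-0.0, 0.1, -0.1]
finger_gap: 65.6
finger_force: 0.0
grasp [ 241.9 -494.7  358.5] rpy [ 3.135e+00 -2.000e-03  8.100e-02] -> shift [ 433.5 -795.    54.3] rz -0.004 F [-0.   0.1 -0.1] gap 65.6 t 0.5
```

```bash
for i in 1 2 3 ; do python3 nudge.py '[[[22, -40, 0, 0, 0, 0], [44, -80, 0, 0, 0, 0], [66, -120, 0, 0, 0, 0], [88, -160, 0, 0, 0, 0], [110, -200, 0, 0, 0, 0]]]' >/dev/null; done
python3 nudge.py '[[[22, -40, 0, 0, 0, 0], [44, -80, 0, 0, 0, 0], [66, -120, 0, 0, 0, 0], [84, -155, 0, 0, 0, 0], [84, -155, 0, 0, 0, 0]]]'
python3 to.py 609.7 332.5 300
python3 - <<'E'
from h import *
for n in("top",):
    p,d=manip.camera(n); np.savez(n+"1.npz",p=p,d=d); cv2.imwrite("pics/top1.png",p[:,:,::-1])
E
```

```text
clock: 2.5
eef_pos: [590.4, 296.9, 331.3]
eef_rot: [3.14, 0.005, 0.09]
wrist_force: [-0.2, -0.6, -0.3]
finger_gap: 41.9
finger_force: 0.0
grasp [590.5 297.  350.1] rpy [3.14  0.005 0.09 ] -> shift [ 22.6 -33.7  49.9] rz 0.005 F [-0.2 -0.6 -0.3] gap 41.9 t 2.5
```

View pics/top1.png

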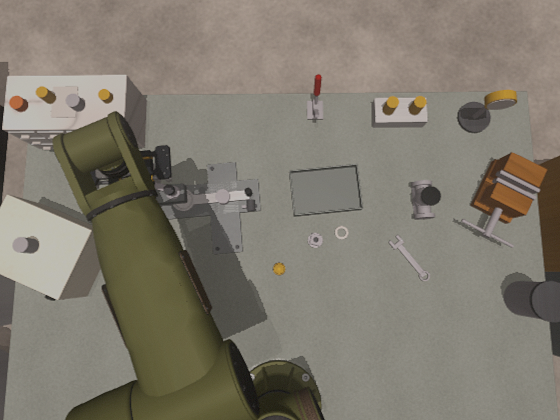

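Nothing new has come into view: only the square nut at (316,240) is present. Next, the gripper goes onto the knob.

```bash
python3 nudge.py '[[[22, -34, 0, 0, 0, 0], [22, -34, 50, 0, 0, 0], [22, -34, 90, 0, 0, 0], [22, -34, 90, 0, 0, 0]]]' >/dev/null;python3 nudge.py '[[[0, 0, 0, 0, 0, 0]]]'>/dev/null; python3 to.py 609.7 332.5 225
python3 - <<'E'
from h import *
p,d=manip.camera("side"); np.savez("side1.npz",p=p,d=d); cv2.imwrite("pics/s1.png",crop(p,130,190,200,150,4))
E
```

```text
grasp [609.2 328.2 265.7] rpy [-3.142 -0.     0.084] -> shift [ 0.8 -4.3 40.7] rz -0.001 F [ 0.2  0.8 -0. ] gap 42.1 t 3.05
```

View pics/s1.png

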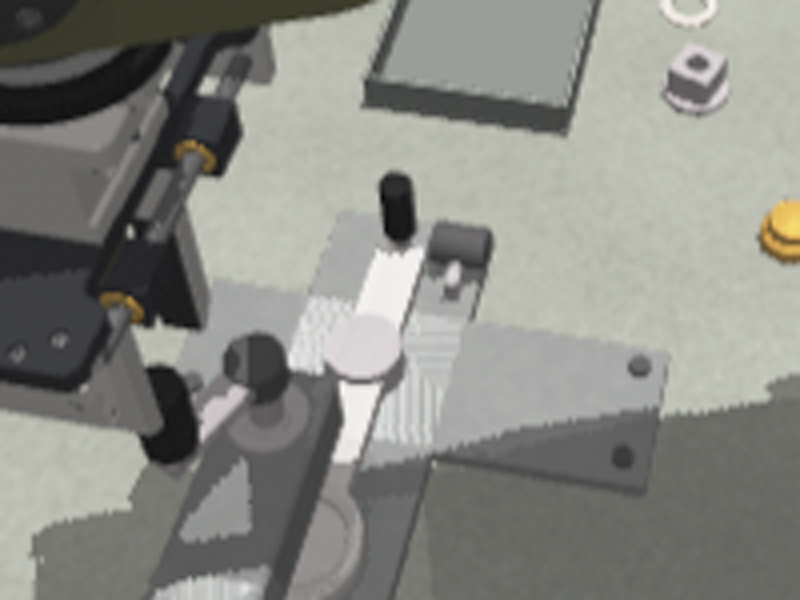

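```bash
python3 nudge.py '[[[0.5, -4, 18, 0, 0, 0], [0.5, -4, 37, 0, 0, 0], [0.5, -4, 37, 0, 0, 0]]]' >/dev/null;python3 nudge.py '[[[0, 0, 0, 0, 0, 0], [0, 0, 0, 0, 0, 0], [0, 0, 0, 0, 0, 0], [0, 0, 0, 0, 0, 0]]]' 15 15; python3 to.py 609.7 332.5 225
```

```text
clock: 3.8
eef_pos: [609.8, 332.8, 210.4]
eef_rot: [-3.141, -0.002, 0.085]
wrist_force: [-0.1, -2.9, 7.2]
finger_gap: 23.8
finger_force: 15.0
grasp [609.8 332.8 229.2] rpy [-3.141e+00 -2.000e-03  8.500e-02] -> shift [-0.1  0.3  4.2] rz -0.0 F [-0.1 -2.9  7.2] gap 23.8 t 3.8
```

```bash
python3 nudge.py '[[[-7, -1.7, -0.3, 0, 0, 0], [-14, -2.7, -0.5, 0, 0, 0], [-20, -3.2, -0.8, 0, 0, 0], [-20, -3.2, -0.8, 0, 0, 0]]]'; python3 nudge.py '[[[-1, 0, 0, 0, 0, 0], [-1, 0, 0, 0, 0, 0]]]'; python3 to.py 589.6 334.3 229
```

```text
clock: 4.2
eef_pos: [589.6, 334.9, 211.2]
eef_rot: [-3.14, -0.004, 0.085]
wrist_force: [0.3, 1.8, 6.5]
finger_gap: 23.9
finger_force: 15.0
clock: 4.4
eef_pos: [589.3, 334.9, 211.2]
eef_rot: [-3.14, -0.004, 0.085]
wrist_force: [4.9, 3.2, 7.0]
finger_gap: 23.7
finger_force: 15.0
grasp [589.3 334.8 230. ] rpy [-3.14  -0.004  0.085] -> shift [0.3 0.5 1. ] rz -0.0 F [4.9 3.2 7. ] gap 23.7 t 4.4
```

```bash
python3 nudge.py '[[[0.5, 0, 0, 0, 0, 0], [0.5, 0, 0, 0, 0, 0], [0.5, 0, 0, 0, 0, 0]]]' 42 >/dev/null; python3 nudge.py '[[[0, 0, -30, 0, 0, 0], [0, 0, -60, 0, 0, 0], [0, 0, -60, 0, 0, 0]]]'>/dev/null; python3 nudge.py '[[[0.5, 50, 0, 0, 0, 0], [0.5, 100, 0, 0, 0, 0], [0.5, 150, 0, 0, 0, 0], [0.5, 200, 0, 0, 0, 0], [0.5, 250, 0, 0, 0, 0]]]' >/dev/null; python3 nudge.py '[[[0, 0, 40, 0, 0, 0], [0, 0, 80, 0, 0, 0], [0, 0, 120, 0, 0, 0], [0, 0, 150, 0, 0, 0], [0, 0, 150, 0, 0, 0]]]'>/dev/null;  python3 nudge.py '[[[0, 0, 20, 0, 0, 0], [0, 0, 20, 0, 0, 0]]]'; python3 to.py 611 86 72
python3 - <<'E'
from h import *
p,d=manip.camera("top"); q,e=manip.camera("side"); cv2.imwrite("pics/h1.png",np.hstack([crop(p,200,140,100,110,4),crop(q,190,200,100,110,4)]))
E
```

```text
clock: 6.2
eef_pos: [609.8, 85.4, 98.6]
eef_rot: [-3.142, 0.002, 0.085]
wrist_force: [0.6, 0.4, -0.3]
finger_gap: 42.3
finger_force: 0.0
grasp [609.8  85.4 117.4] rpy [-3.142e+00  2.000e-03  8.500e-02] -> shift [ 1.3 -0.5 45.4] rz -0.0 F [ 0.6  0.4 -0.3] gap 42.3 t 6.2
```

View pics/h1.png

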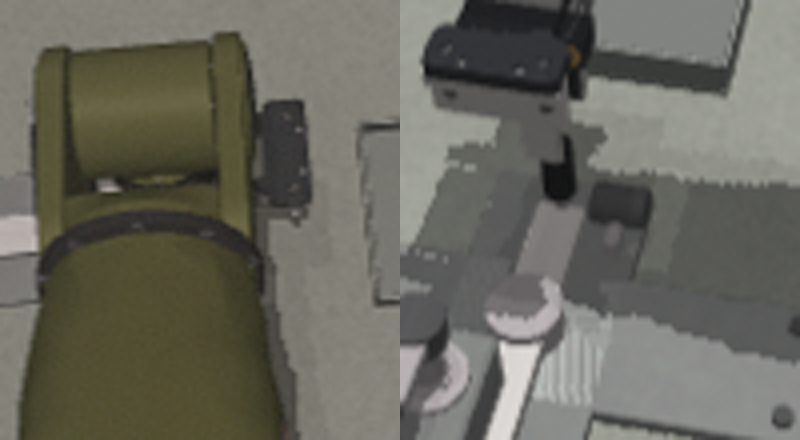

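The front finger stands beside the handle at side-crop (558,165) and lines up with it. I'll descend, grip and swing off.

```bash
python3 nudge.py '[[[1, -0.5, 22, 0, 0, 0], [1, -0.5, 44, 0, 0, 0], [1, -0.5, 44, 0, 0, 0]]]' >/dev/null;python3 nudge.py '[[[0, 0, 0, 0, 0, 0], [0, 0, 0, 0, 0, 0], [0, 0, 0, 0, 0, 0], [0, 0, 0, 0, 0, 0]]]' 12 15; python3 to.py 611 86 72
python3 nudge.py '[[[12.5, -1, 0, 0, 0, 0], [24.7, -3.9, 0, 0, 0, 0], [36.3, -8.7, 0, 0, 0, 0], [47, -15.3, 0, 0, 0, 0], [56.6, -23.4, 0, 0, 0, 0]]]'
python3 nudge.py '[[[8.1, -9.6, 0, 0, 0, 0], [14.7, -20.3, 0, 0, 0, 0], [19.5, -31.9, 0, 0, 0, 0], [22.4, -44.1, 0, 0, 0, 0], [23.4, -56.6, 0, 0, 0, 0]]]'
python3 nudge.py '[[[0, -0.5, 0, 0, 0, 0], [0, -0.5, 0, 0, 0, 0]]]';python3 to.py 683.7 171.8 72
```

```text
clock: 7.0
eef_pos: [611.9, 85.9, 56.6]
eef_rot: [3.141, -0.002, 0.085]
wrist_force: [-1.7, -1.9, 6.2]
finger_gap: 19.8
finger_force: 15.0
grasp [611.9  85.9  75.4] rpy [ 3.141e+00 -2.000e-03  8.500e-02] -> shift [-0.9 -0.2  3.4] rz -0.0 F [-1.7 -1.9  6.2] gap 19.8 t 7.0
clock: 7.5
eef_pos: [666.6, 114.4, 56.6]
eef_rot: [-3.141, -0.001, 0.084]
wrist_force: [-4.6, 2.0, 8.6]
finger_gap: 19.5
finger_force: 15.0
clock: 8.0
eef_pos: [684.7, 173.0, 56.6]
eef_rot: [3.142, -0.001, 0.085]
wrist_force: [-4.6, -11.1, 9.5]
finger_gap: 19.2
finger_force: 15.1
clock: 8.2
eef_pos: [684.9, 172.7, 56.7]
eef_rot: [3.141, -0.002, 0.085]
wrist_force: [-0.8, -2.4, 5.3]
finger_gap: 19.5
finger_force: 15.0
grasp [684.8 172.7  75.5] rpy [ 3.141e+00 -2.000e-03  8.500e-02] -> shift [-1.2  0.8  3.5] rz -0.0 F [-0.8 -2.4  5.3] gap 19.5 t 8.2
```

```bash
python3 nudge.py '[[[0, 0, 0, 0, 0, 0], [0, 0, 0, 0, 0, 0], [0, 0, 0, 0, 0, 0]]]' 42 >/dev/null; python3 nudge.py '[[[0, 0, -30, 0, 0, 0], [0, 0, -70, 0, 0, 0], [0, 0, -115, 0, 0, 0], [0, 0, -115, 0, 0, 0]]]'>/dev/null
python3 - <<'E'
from h import *
p,d=manip.camera("top"); q,e=manip.camera("side"); np.savez("s2.npz",p=p,d=d,q=q,e=e)
a=crop(p,180,140,200,120,4); b=cv2.resize(crop(q,180,180,200,150,4),None,fx=1,fy=1)
cv2.imwrite("pics/n1.png",a)
for n,dd in(("top",d),("side",e)):
    X=cloud(n,dd); m=(dd>0)&(abs(X[...,0]-475)<60)&(abs(X[...,1]+113)<60)&(X[...,2]>24)&(X[...,2]<34)
    w=X[m][:,:2].astype(np.float32); print(n,len(w),cv2.minAreaRect(w),X[m].mean(0))
# flange/body circle by colour in top view
hsv=p.astype(int); roi=(slice(225,256),slice(300,331)); g=p[roi].mean(2); print(np.median(g))
m=((g>np.median(g)+25)).astype(np.uint8); cs,_=cv2.findContours(m,cv2.RETR_EXTERNAL,cv2.CHAIN_APPROX_NONE)
c=max(cs,key=cv2.contourArea); (u,v),r=cv2.minEnclosingCircle(c); print(u+300,v+225,r,plane("top",u+300,v+225,6)[:2], "px/mm",423.7/1200)
print("tray", [plane("top",*x,30)[:2].round() for x in((290,171),(358,165),(361,209),(294,215))])
E
```

```text
top 72 ((471.9550476074219, -113.07609558105469), (29.585859298706055, 30.29286766052246), 74.89387512207031) [ 471.59576424 -113.61761774   27.80338225]
side 89 ((474.9304504394531, -115.66978454589844), (33.940982818603516, 29.837364196777344), 74.04876708984375) [ 475.10684822 -113.24429688   27.76946862]
132.66666666666666
316.43103408813477 238.81034469604492 6.298515796661377 [ 475.3865288  -118.92141741] px/mm 0.3530833333333333
tray [array([681., -40.]), array([ 698., -248.]), array([ 562., -252.]), array([545., -51.])]
```

View pics/n1.png

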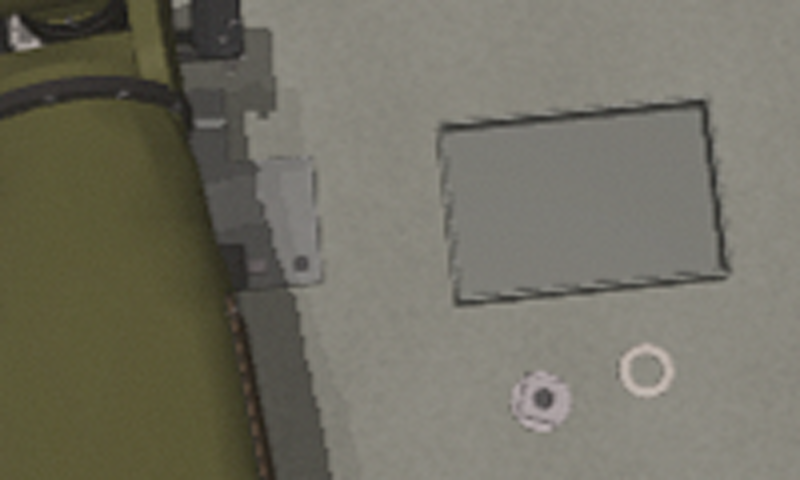

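The nut at crop (542,400), pixel (315.5,240), is unchanged, with its edges turned about -0.26 rad. The tray is clear, with corners at about (290,171) and (361,208).

```bash
python3 to.py 473.3 -113.3 110 ; python3 nudge.py '[[[-45, 45, 0, 0, 0, 0.07], [-90, 90, 0, 0, 0, 0.14], [-134, 135, 0, 0, 0, 0.21], [-178, 177, 0, 0, 0, 0.28], [-200, 200, 0, 0, 0, 0.345]]]' 56 >/dev/null;  python3 nudge.py '[[[0, 0, 0, 0, 0, 0]]]' >/dev/null; python3 to.py 473.3 -113.3 110 -0.26
```

```text
grasp [684.4 173.1 189.8] rpy [-3.141e+00 -2.000e-03  8.500e-02] -> shift [-234.7  267.5   79.4] rz -0.0 F [ 0.3  0.5 -0.8] gap 42.0 t 9.0
grasp [519.7 -21.1 187.7] rpy [ 3.141e+00  3.000e-03 -2.660e-01] -> shift [-20.3 101.1  77.9] rz -0.006 F [-0.6 -1.2  0. ] gap 55.8 t 9.6
```

```bash
python3 nudge.py '[[[-7, 34, 0, 0, 0, 0], [-14, 68, 20, 0, 0, 0], [-20, 101, 60, 0, 0, 0], [-20, 101, 80, 0, 0, 0], [-20, 101, 80, 0, 0, 0]]]' >/dev/null;  python3 nudge.py '[[[0, 0, 0, 0, 0, 0]]]' >/dev/null; python3 to.py 473.3 -113.3 31 -0.26
```

```text
grasp [ 477.9 -110.1  109. ] rpy [-3.141e+00  1.000e-03 -2.600e-01] -> shift [-3.5  4.3 78. ] rz 0.0 F [ 0.  -0.1  0.2] gap 55.8 t 10.2
```

```bash
python3 - <<'E'
from h import *
q,e=manip.camera("side"); cv2.imwrite("pics/n2.png",crop(q,250,140,120,100,5))
X=cloud("side",e); m=(e>0)&(abs(X[...,0]-475)<40)&(abs(X[...,1]+113)<40)&(X[...,2]>24)&(X[...,2]<31)
print(m.sum(),X[m].mean(0))
E
```

```text
88 [ 475.05395361 -113.98265614   27.7365108 ]
```

View pics/n2.png

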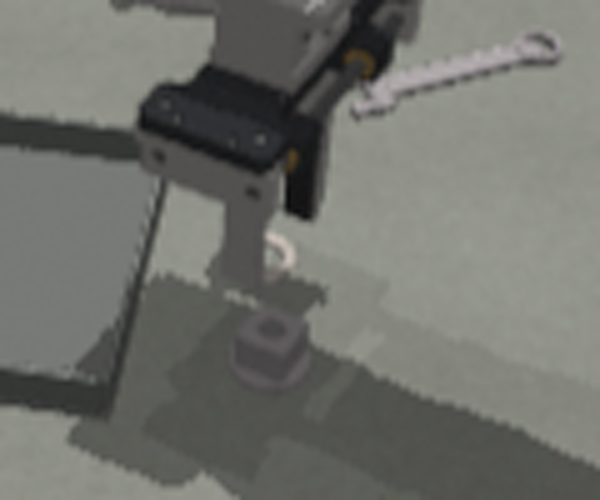

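The nut at crop (270,345) is still in place under the fingers, with its flats parallel to them. I'll descend and grip.

```bash
python3 nudge.py '[[[-3.5, 4, 25, 0, 0, 0], [-3.5, 4, 50, 0, 0, 0], [-3.5, 4, 70, 0, 0, 0], [-3.5, 4, 77.5, 0, 0, 0], [-3.5, 4, 77.5, 0, 0, 0]]]' >/dev/null;  python3 nudge.py '[[[0, 0, 0, 0, 0, 0]]]' >/dev/null; python3 to.py 473.3 -113.3 31 -0.26;  python3 nudge.py '[[[0, 0, 0, 0, 0, 0], [0, 0, 0, 0, 0, 0], [0, 0, 0, 0, 0, 0], [0, 0, 0, 0, 0, 0]]]' 24 30; python3 to.py 473.3 -113.3 31 -0.26
```

```text
grasp [ 474.1 -113.4   32.7] rpy [ 3.142e+00 -2.000e-03 -2.600e-01] -> shift [-0.8  0.1  1.7] rz 0.0 F [ 0.4  0.4 -0.3] gap 56.2 t 10.85
clock: 11.25
eef_pos: [473.4, -113.6, 13.1]
eef_rot: [3.142, -0.0, -0.26]
wrist_force: [-0.5, 0.4, 3.5]
finger_gap: 29.7
finger_force: 30.0
grasp [ 473.4 -113.5   31.9] rpy [ 3.142 -0.    -0.26 ] -> shift [-0.1 -0.2  0.9] rz -0.0 F [-0.5  0.4  3.5] gap 29.7 t 11.25
```

```bash
python3 nudge.py '[[[0, 0, -20, 0, 0, 0], [0, 0, -50, 0, 0, 0], [0, 0, -80, 0, 0, 0], [0, 0, -100, 0, 0, 0]]]' >/dev/null;  python3 nudge.py '[[[-9, -42, 0, 0, 0, -0.07], [-18, -84, 0, 0, 0, -0.14], [-27, -126, 0, 0, 0, -0.21], [-36, -168, 0, 0, 0, -0.28], [-45, -208, 0, 0, 0, -0.345]]]' >/dev/null; python3 nudge.py '[[[0, 0, 0, 0, 0, 0], [0, 0, 0, 0, 0, 0]]]'; python3 to.py 485.5 155.6 80
```

```text
clock: 12.35
eef_pos: [483.0, 99.6, 112.5]
eef_rot: [3.141, 0.001, 0.086]
wrist_force: [0.6, 0.1, -1.7]
finger_gap: 29.8
finger_force: 30.0
grasp [483.   99.6 131.3] rpy [3.141e+00 1.000e-03 8.600e-02] -> shift [  7.3 -55.6  51.3] rz 0.001 F [ 0.6  0.1 -1.7] gap 29.8 t 12.35
```

```bash
python3 nudge.py '[[[7, -56, 0, 0, 0, 0], [7, -56, 20, 0, 0, 0], [7, -56, 20, 0, 0, 0]]]'>/dev/null; python3 nudge.py '[[[0, 0, 0, 0, 0, 0], [0, 0, 0, 0, 0, 0]]]' >/dev/null; python3 to.py 485.5 155.6 62; python3 - <<'E'
from h import *
q,e=manip.camera("side"); cv2.imwrite("pics/p1.png",crop(q,190,220,130,100,5)); np.savez("s3.npz",q=q,e=e)
print("nest proj in crop",(proj("side",[485.5,155.6,40])-[190,220])*5, [((proj("side",[485.5+34*np.cos(a),155.6+34*np.sin(a),40])-[190,220])*5).round() for a in np.arange(0,6,1.57)])
E
```

```text
grasp [485.9 154.3 112.3] rpy [ 3.142e+00 -1.000e-03  8.300e-02] -> shift [-0.3 -1.3 50.3] rz -0.002 F [-0.3 -0.6 -1.7] gap 29.5 t 12.85
nest proj in crop [416.89383307 318.51285792] [array([344., 301.]), array([395., 383.]), array([491., 337.]), array([437., 257.])]
```

View pics/p1.png

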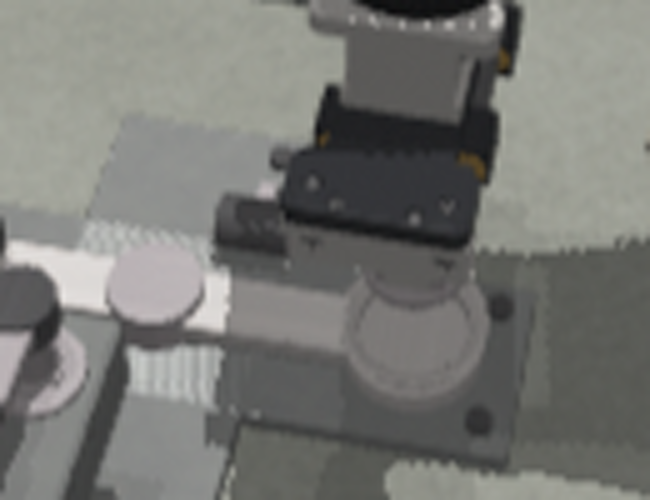

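The nest rim, centred at about crop (417,320), agrees with the predicted (417,318). I'll lower the nut in.

```bash
python3 nudge.py '[[[-0.3, -1, 15, 0, 0, 0], [-0.3, -1, 30, 0, 0, 0], [-0.3, -1, 40, 0, 0, 0], [-0.3, -1, 47, 0, 0, 0], [-0.3, -1, 47, 0, 0, 0]]]'>/dev/null; python3 nudge.py '[[[0, 0, 1, 0, 0, 0], [0, 0, 2, 0, 0, 0], [0, 0, 2, 0, 0, 0]]]'; python3 to.py 485.5 155.6 62
```

```text
clock: 13.7
eef_pos: [485.4, 156.5, 44.1]
eef_rot: [-3.142, -0.001, 0.085]
wrist_force: [1.9, -0.9, -1.0]
finger_gap: 29.7
finger_force: 30.0
grasp [485.4 156.5  62.9] rpy [-3.142e+00 -1.000e-03  8.500e-02] -> shift [0.  0.9 0.9] rz -0.0 F [ 1.9 -0.9 -1. ] gap 29.7 t 13.7
```

```bash
python3 nudge.py '[[[0, 0, 1, 0, 0, 0], [0, 0, 1, 0, 0, 0]]]'; python3 nudge.py '[[[0, 0, 0, 0, 0, 0], [0, 0, 0, 0, 0, 0], [0, 0, 0, 0, 0, 0]]]' 50 >/dev/null; python3 nudge.py '[[[0, 0, -30, 0, 0, 0], [0, 0, -60, 0, 0, 0], [0, 0, -100, 0, 0, 0], [0, 0, -130, 0, 0, 0], [0, 0, -130, 0, 0, 0]]]' ; python3 to.py 684.8 172.7 192;  python3 - <<'E'
from h import *
q,e=manip.camera("side"); X=cloud("side",e)
for lo,hi in((52,64),(38,50)):
    m=(e>0)&(abs(X[...,0]-485)<50)&(abs(X[...,1]-155)<50)&(X[...,2]>lo)&(X[...,2]<hi)
    print(m.sum(),X[m].mean(0),X[m].min(0),X[m].max(0))
m=(e>0)&(abs(X[...,0]-485)<50)&(abs(X[...,1]-155)<50)&(X[...,2]>55)&(X[...,2]<64); w=X[m]; A=np.c_[w[:,:2]-w[:,:2].mean(0),np.ones(len(w))]; print("plane",np.linalg.lstsq(A,w[:,2],rcond=None)[0])
E
```

```text
clock: 13.9
eef_pos: [485.4, 156.5, 43.0]
eef_rot: [-3.142, -0.001, 0.085]
wrist_force: [0.3, -0.2, 0.7]
finger_gap: 29.5
finger_force: 30.0
clock: 14.7
eef_pos: [486.6, 156.9, 176.8]
eef_rot: [-3.14, -0.007, 0.085]
wrist_force: [0.1, 0.8, 0.1]
finger_gap: 50.2
finger_force: 0.0
grasp [486.5 156.8 195.6] rpy [-3.14  -0.007  0.085] -> shift [198.9   1.    4.9] rz -0.0 F [0.1 0.8 0.1] gap 50.2 t 14.7
159 [487.11540097 157.2964023   57.29090285] [471.3946493  138.82856594  52.10631856] [502.77738315 171.91103406  60.85376095]
223 [487.21665648 155.8468027   41.05349073] [455.45650584 120.75182037  38.02536404] [521.11393992 186.71791411  49.8553116 ]
plane [-8.51759729e-03  1.50262080e-02  5.79236976e+01]
```

```bash
python3 nudge.py '[[[40, 0, 0, 0, 0, 0], [80, 0, 0, 0, 0, 0], [120, 0.5, 0, 0, 0, 0], [160, 1, 0, 0, 0, 0], [198, 1, 0, 0, 0, 0]]]' 42 >/dev/null; python3 nudge.py '[[[0, 0, 20, 0, 0, 0], [0, 0, 50, 0, 0, 0], [0, 0, 75, 0, 0, 0], [0, 0, 75, 0, 0, 0]]]' >/dev/null;python3 nudge.py '[[[0, 0, 0, 0, 0, 0]]]' >/dev/null; python3 to.py 684.8 172.7 74
```

```text
grasp [682.3 172.2 116.1] rpy [3.141e+00 1.000e-03 8.500e-02] -> shift [ 2.6 -0.3 42.1] rz -0.0 F [0.3 0.6 0. ] gap 41.8 t 15.75
```

```bash
python3 nudge.py '[[[2, -0.3, 20, 0, 0, 0], [2, -0.3, 42, 0, 0, 0], [2, -0.3, 42, 0, 0, 0]]]' >/dev/null;python3 nudge.py '[[[0, 0, 0, 0, 0, 0], [0, 0, 0, 0, 0, 0], [0, 0, 0, 0, 0, 0], [0, 0, 0, 0, 0, 0]]]' 12 15 >/dev/null; python3 to.py 684.8 172.7 74
python3 nudge.py '[[[-1, 12.5, 0, 0, 0, 0], [-3.9, 24.7, 0, 0, 0, 0], [-8.7, 36.3, 0, 0, 0, 0], [-15.3, 47, 0, 0, 0, 0], [-23.4, 56.6, 0, 0, 0, 0]]]'
python3 nudge.py '[[[-9.6, 8.1, 0, 0, 0, 0], [-20.3, 14.7, 0, 0, 0, 0], [-31.9, 19.5, 0, 0, 0, 0], [-44.1, 22.4, 0, 0, 0, 0]]]'
python3 nudge.py '[[[-6, 0.7, 0, 0, 0, 0], [-12.5, 1, 0, 0, 0, 0], [-13.5, 1, 0, 0, 0, 0], [-13.5, 1, 0, 0, 0, 0]]]'; python3 to.py 611.9 85.9 74
```

```text
grasp [685.  172.6  76.1] rpy [-3.142e+00 -2.000e-03  8.500e-02] -> shift [-0.2 -0.1  2.1] rz -0.0 F [-0.7 -1.   5.9] gap 19.8 t 16.45
clock: 16.95
eef_pos: [666.5, 113.9, 57.2]
eef_rot: [-3.141, -0.003, 0.085]
wrist_force: [-2.5, 3.3, 8.3]
finger_gap: 19.5
finger_force: 15.0
clock: 17.35
eef_pos: [624.3, 87.8, 57.2]
eef_rot: [-3.141, -0.003, 0.084]
wrist_force: [-0.1, 3.9, 7.5]
finger_gap: 19.7
finger_force: 15.0
clock: 17.75
eef_pos: [612.0, 85.9, 57.2]
eef_rot: [3.141, -0.005, 0.085]
wrist_force: [6.5, -0.3, 3.3]
finger_gap: 19.4
finger_force: 15.0
grasp [611.9  85.9  76. ] rpy [ 3.141 -0.005  0.085] -> shift [0. 0. 2.] rz -0.0 F [ 6.5 -0.3  3.3] gap 19.4 t 17.75
```

```bash
python3 nudge.py '[[[0.5, 0, 0, 0, 0, 0], [0.5, 0, 0, 0, 0, 0], [0.5, 0, 0, 0, 0, 0]]]' 42 >/dev/null; python3 nudge.py '[[[0, 0, -30, 0, 0, 0], [0, 0, -80, 0, 0, 0], [0, 0, -130, 0, 0, 0], [0, 0, -175, 0, 0, 0], [0, 0, -215, 0, 0, 0]]]'>/dev/null;python3 nudge.py '[[[0, -50, 0, 0, 0, 0], [0, -100, 0, 0, 0, 0], [0, -150, 0, 0, 0, 0], [0, -200, 0, 0, 0, 0], [0, -250, 0, 0, 0, 0]]]' >/dev/null; python3 nudge.py '[[[0, 0, 0, 0, 0, 0], [0, 0, 0, 0, 0, 0]]]'>/dev/null;python3 to.py 589.6 334.9 230
```

```text
grasp [589.4 336.1 288.8] rpy [3.141e+00 1.000e-03 8.700e-02] -> shift [ 0.2  1.1 58.8] rz 0.002 F [0.1 0.  0.5] gap 42.3 t 19.25
```

```bash
python3 nudge.py '[[[0, 1, 20, 0, 0, 0], [0, 1, 45, 0, 0, 0], [0, 1, 58, 0, 0, 0], [0, 1, 58, 0, 0, 0]]]' >/dev/null;python3 nudge.py '[[[0, 0, 0, 0, 0, 0], [0, 0, 0, 0, 0, 0], [0, 0, 0, 0, 0, 0], [0, 0, 0, 0, 0, 0]]]' 15 15 >/dev/null; python3 to.py 589.6 334.9 230
python3 nudge.py '[[[15.5, 2.4, 0.6, 0, 0, 0], [29.4, 9.5, 1.2, 0, 0, 0], [40.5, 20.6, 1.8, 0, 0, 0], [47.6, 34.5, 2.4, 0, 0, 0], [50, 50, 3, 0, 0, 0]]]'; python3 nudge.py '[[[0, 0, 0, 0, 0, 0]]]'
```

```text
grasp [590.2 334.8 232.8] rpy [-3.14e+00 -2.00e-03  8.50e-02] -> shift [-0.6 -0.2  2.8] rz 0.0 F [-0.8  3.6  4.5] gap 23.6 t 20.05
clock: 20.55
eef_pos: [644.9, 288.5, 211.0]
eef_rot: [-3.141, -0.002, 0.085]
wrist_force: [-3.3, 1.2, 5.2]
finger_gap: 23.7
finger_force: 15.0
clock: 20.65
eef_pos: [644.8, 286.9, 210.9]
eef_rot: [3.141, -0.001, 0.083]
wrist_force: [-0.3, -1.1, 5.8]
finger_gap: 23.2
finger_force: 15.0
```

```bash
F='wrist|pos'
python3 nudge.py '[[[-2.4, 15.5, 0.6, 0, 0, 0], [-9.5, 29.4, 1.2, 0, 0, 0], [-20.6, 40.5, 1.8, 0, 0, 0], [-34.5, 47.6, 2.4, 0, 0, 0], [-50, 50, 3, 0, 0, 0]]]'|grep -E $F; python3 nudge.py '[[[0, 0, 0, 0, 0, 0], [0, 0, 0, 0, 0, 0]]]'|grep -E $F
python3 nudge.py '[[[15.5, -2.4, -0.6, 0, 0, 0], [29.4, -9.5, -1.2, 0, 0, 0], [40.5, -20.6, -1.8, 0, 0, 0], [47.6, -34.5, -2.4, 0, 0, 0], [50, -50, -3, 0, 0, 0]]]'|grep -E $F; python3 nudge.py '[[[0, 0, 0, 0, 0, 0], [0, 0, 0, 0, 0, 0]]]'|grep -E $F
python3 nudge.py '[[[-2.4, 15.5, 0.6, 0, 0, 0], [-9.5, 29.4, 1.2, 0, 0, 0], [-20.6, 40.5, 1.8, 0, 0, 0], [-34.5, 47.6, 2.4, 0, 0, 0], [-50, 50, 3, 0, 0, 0]]]'|grep -E $F; python3 nudge.py '[[[-15.5, -2.4, 0.6, 0, 0, 0], [-29.4, -9.5, 1.2, 0, 0, 0], [-40.5, -20.6, 1.8, 0, 0, 0], [-47.6, -34.5, 2.4, 0, 0, 0], [-50, -50, 3, 0, 0, 0]]]'|grep -E $F;  python3 nudge.py '[[[0, 0, 0, 0, 0, 0], [0, 0, 0, 0, 0, 0]]]'
```

```text
eef_pos: [598.4, 234.6, 207.9]
wrist_force: [2.0, 8.5, 4.3]
eef_pos: [598.4, 235.0, 207.9]
wrist_force: [-2.6, 2.9, 7.1]
eef_pos: [645.0, 288.6, 210.9]
wrist_force: [-5.2, -2.2, 7.4]
eef_pos: [644.7, 289.2, 210.9]
wrist_force: [0.1, 0.2, 8.2]
eef_pos: [598.8, 234.6, 207.9]
wrist_force: [1.1, 8.5, 5.9]
eef_pos: [544.6, 280.3, 205.0]
wrist_force: [1.5, -1.9, 6.4]
clock: 23.25
eef_pos: [544.9, 280.9, 204.9]
eef_rot: [-3.141, -0.002, 0.086]
wrist_force: [-2.2, 1.3, 8.1]
finger_gap: 23.7
finger_force: 15.0
```

```bash
F='wrist|pos'
python3 nudge.py '[[[2.4, 15.5, -0.6, 0, 0, 0], [9.5, 29.4, -1.2, 0, 0, 0], [20.6, 40.5, -1.8, 0, 0, 0], [34.5, 47.6, -2.4, 0, 0, 0], [50, 50, -3, 0, 0, 0]]]'|grep -E $F; python3 nudge.py '[[[0, 0, 0, 0, 0, 0], [0, 0, 0, 0, 0, 0]]]'|grep -E $F
python3 nudge.py '[[[-15.5, -2.4, 0.6, 0, 0, 0], [-29.4, -9.5, 1.2, 0, 0, 0], [-40.5, -20.6, 1.8, 0, 0, 0], [-47.6, -34.5, 2.4, 0, 0, 0], [-50, -50, 3, 0, 0, 0]]]'|grep -E $F
python3 nudge.py '[[[2.4, -15.5, 0.6, 0, 0, 0], [9.5, -29.4, 1.2, 0, 0, 0], [20.6, -40.5, 1.8, 0, 0, 0], [34.5, -47.6, 2.4, 0, 0, 0], [50, -50, 3, 0, 0, 0]]]'|grep -E $F; python3 nudge.py '[[[1, 0, 0, 0, 0, 0], [2, 0, 0, 0, 0, 0], [2, 0, 0, 0, 0, 0]]]'
```

```text
eef_pos: [599.4, 234.7, 207.9]
wrist_force: [-2.1, 7.8, 6.4]
eef_pos: [599.6, 235.0, 207.9]
wrist_force: [-0.3, 2.9, 7.6]
eef_pos: [544.7, 280.3, 205.0]
wrist_force: [1.8, -1.2, 6.3]
eef_pos: [590.8, 335.2, 201.9]
wrist_force: [-0.7, -1.8, 7.6]
clock: 25.25
eef_pos: [592.8, 335.0, 201.9]
eef_rot: [-3.14, -0.002, 0.085]
wrist_force: [1.0, 3.2, 6.9]
finger_gap: 23.7
finger_force: 15.0
```

```bash
F='wrist|pos'
python3 nudge.py '[[[2, 0, 0, 0, 0, 0], [4, 0.3, 0, 0, 0, 0], [4, 0.3, 0, 0, 0, 0]]]' |grep -E $F; python3 nudge.py '[[[2, 0, 0, 0, 0, 0], [2, 0, 0, 0, 0, 0]]]' |grep -E $F
```

```text
eef_pos: [594.6, 335.3, 201.7]
wrist_force: [-15.6, 0.7, 11.4]
eef_pos: [596.1, 335.4, 201.4]
wrist_force: [-20.8, 0.4, 10.9]
```

```bash
F='wrist|pos'
python3 nudge.py '[[[-4, 0, 0, 0, 0, 0], [-8, -0.3, 0, 0, 0, 0], [-8, -0.3, 0, 0, 0, 0]]]' |grep -E $F
python3 nudge.py '[[[-15.5, 2.4, -0.6, 0, 0, 0], [-29.4, 9.5, -1.2, 0, 0, 0], [-40.5, 20.6, -1.8, 0, 0, 0], [-47.6, 34.5, -2.4, 0, 0, 0], [-50, 50, -3, 0, 0, 0]]]'|grep -E $F
python3 nudge.py '[[[2.4, 15.5, -0.6, 0, 0, 0], [9.5, 29.4, -1.2, 0, 0, 0], [20.6, 40.5, -1.8, 0, 0, 0], [34.5, 47.6, -2.4, 0, 0, 0], [50, 50, -3, 0, 0, 0]]]'|grep -E $F
python3 nudge.py '[[[15.5, -2.4, -0.6, 0, 0, 0], [29.4, -9.5, -1.2, 0, 0, 0], [40.5, -20.6, -1.8, 0, 0, 0], [47.6, -34.5, -2.4, 0, 0, 0], [50, -50, -3, 0, 0, 0]]]'|grep -E $F
python3 nudge.py '[[[-2.4, -15.5, -0.6, 0, 0, 0], [-9.5, -29.4, -1.2, 0, 0, 0], [-20.6, -40.5, -1.8, 0, 0, 0], [-34.5, -47.6, -2.4, 0, 0, 0], [-50, -50, -3, 0, 0, 0]]]'|grep -E $F;  python3 nudge.py '[[[-1, 0, 0, 0, 0, 0], [-2, 0, 0, 0, 0, 0], [-2, 0, 0, 0, 0, 0]]]'
```

```text
eef_pos: [590.3, 334.8, 201.7]
wrist_force: [-0.6, 4.0, 6.6]
eef_pos: [545.4, 279.8, 204.6]
wrist_force: [11.8, 3.8, 0.1]
eef_pos: [599.4, 234.7, 207.6]
wrist_force: [-2.2, 8.6, 4.2]
eef_pos: [645.7, 288.2, 210.6]
wrist_force: [2.6, -2.5, 5.3]
eef_pos: [590.4, 335.1, 213.6]
wrist_force: [13.2, -0.2, 3.9]
clock: 28.35
eef_pos: [589.6, 334.6, 213.8]
eef_rot: [-3.14, -0.005, 0.085]
wrist_force: [9.2, 5.3, 3.2]
finger_gap: 23.7
finger_force: 15.0
```

Top stop reached. I'll release the knob, go back to the handle and swing it off.

```bash
python3 nudge.py '[[[1, 0, 0, 0, 0, 0], [1.5, 0, 0, 0, 0, 0], [1.5, 0, 0, 0, 0, 0]]]' 42 >/dev/null; python3 nudge.py '[[[0, 0, -30, 0, 0, 0], [0, 0, -60, 0, 0, 0], [0, 0, -60, 0, 0, 0]]]'>/dev/null; python3 nudge.py '[[[0.5, 50, 0, 0, 0, 0], [0.5, 100, 0, 0, 0, 0], [0.5, 150, 0, 0, 0, 0], [0.5, 200, 0, 0, 0, 0], [0.5, 250, 0, 0, 0, 0]]]' >/dev/null; python3 nudge.py '[[[0, 0, 40, 0, 0, 0], [0, 0, 80, 0, 0, 0], [0, 0, 120, 0, 0, 0], [0, 0, 150, 0, 0, 0], [0, 0, 170, 0, 0, 0]]]'>/dev/null;  python3 nudge.py '[[[0, 0, 0, 0, 0, 0], [0, 0, 0, 0, 0, 0]]]'>/dev/null; python3 to.py 611.9 85.9 76
python3 - <<'E'
from h import *
q,e=manip.camera("side"); X=cloud("side",e); m=(e>0)&(q.max(2)<60)&(abs(X[...,0]-600)<70)&(abs(X[...,1]-290)<70)&(X[...,2]>230)&(X[...,2]<256)
print("knob",m.sum(),np.median(X[m],0),X[m].max(0)[2])
E
```

```text
grasp [611.2  85.1 121.9] rpy [3.142 0.    0.085] -> shift [ 0.8 -0.7 45.9] rz -0.0 F [-0.1 -0.3 -0.1] gap 41.9 t 30.15
knob 188 [590.09789013 338.46405609 241.63364446] 244.77196208786566
```

```bash
python3 nudge.py '[[[0.8, -0.7, 22, 0, 0, 0], [0.8, -0.7, 45, 0, 0, 0], [0.8, -0.7, 45, 0, 0, 0]]]' >/dev/null;python3 nudge.py '[[[0, 0, 0, 0, 0, 0], [0, 0, 0, 0, 0, 0], [0, 0, 0, 0, 0, 0], [0, 0, 0, 0, 0, 0]]]' 12 15 >/dev/null; python3 to.py 611.9 85.9 76
python3 nudge.py '[[[12.5, -1, 0, 0, 0, 0], [24.7, -3.9, 0, 0, 0, 0], [36.3, -8.7, 0, 0, 0, 0], [47, -15.3, 0, 0, 0, 0], [56.6, -23.4, 0, 0, 0, 0]]]'>/dev/null
python3 nudge.py '[[[8.1, -9.6, 0, 0, 0, 0], [14.7, -20.3, 0, 0, 0, 0], [19.5, -31.9, 0, 0, 0, 0], [22.4, -44.1, 0, 0, 0, 0]]]' >/dev/null
python3 nudge.py '[[[0.7, -6, 0, 0, 0, 0], [1, -12.5, 0, 0, 0, 0], [1, -13.5, 0, 0, 0, 0], [1, -13.5, 0, 0, 0, 0]]]';python3 to.py 684.8 172.7 76
python3 nudge.py '[[[0, 0.5, 0, 0, 0, 0], [0, 0.5, 0, 0, 0, 0], [0, 0.5, 0, 0, 0, 0]]]' 42 >/dev/null; python3 nudge.py '[[[0, 0, -30, 0, 0, 0], [0, 0, -70, 0, 0, 0], [0, 0, -115, 0, 0, 0], [0, 0, -115, 0, 0, 0]]]'>/dev/null; python3 nudge.py '[[[0, 0, 0, 0, 0, 0]]]' >/dev/null
python3 to.py 485.5 155.6 190; python3 - <<'E'
from h import *
q,e=manip.camera("side"); cv2.imwrite("pics/s9.png",crop(q,150,190,190,150,4)); X=cloud("side",e)
m=(e>0)&(abs(X[...,0]-485)<50)&(abs(X[...,1]-155)<50)&(X[...,2]>55)&(X[...,2]<64)
print(m.sum(),X[m].mean(0), cv2.minAreaRect(X[m][:,:2].astype(np.float32)))
E
```

```text
grasp [612.5  85.9  77.9] rpy [ 3.141e+00 -2.000e-03  8.500e-02] -> shift [-0.6 -0.   1.9] rz -0.0 F [-0.7 -0.9  5.6] gap 19.5 t 30.9
clock: 32.2
eef_pos: [685.2, 172.8, 59.2]
eef_rot: [3.141, -0.001, 0.085]
wrist_force: [-1.7, -4.4, 6.7]
finger_gap: 19.7
finger_force: 15.0
grasp [685.2 172.8  78. ] rpy [ 3.141e+00 -1.000e-03  8.500e-02] -> shift [-0.4  0.1  2. ] rz -0.0 F [-1.7 -4.4  6.7] gap 19.7 t 32.2
grasp [684.9 173.  192.3] rpy [-3.141e+00 -2.000e-03  8.500e-02] -> shift [-200.2    0.5    2. ] rz -0.0 F [-0.1  0.2 -1. ] gap 41.9 t 33.0
134 [488.14874015 155.35535661  58.00491433] ((488.6121826171875, 155.26351928710938), (29.785524368286133, 31.688438415527344), 4.202287673950195)
```

View pics/s9.png

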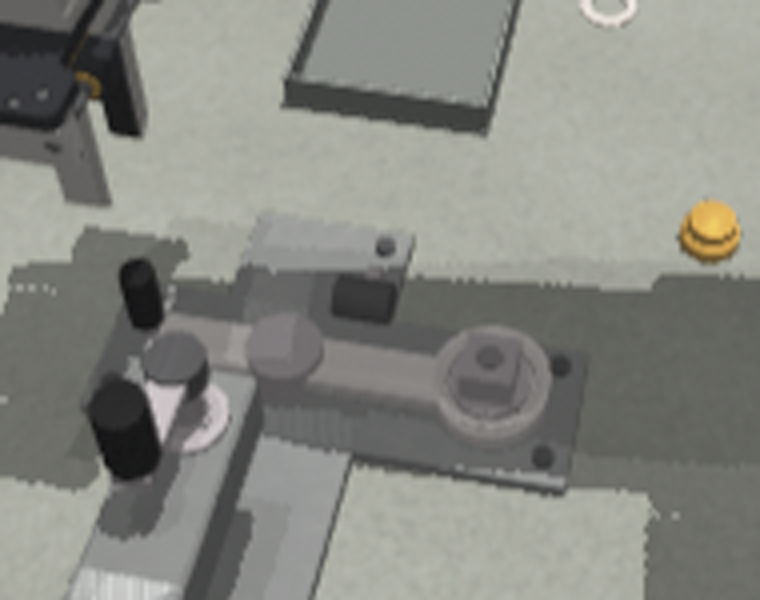

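The swing arm is off and the nut sits flat in the nest at crop (490,375), its edges parallel to the tool. Now I'll pick it up.

```bash
python3 nudge.py '[[[-40, 0, 0, 0, 0, 0], [-80, 0, 0, 0, 0, 0], [-120, 0, 0, 0, 0, 0], [-160, 0.5, 0, 0, 0, 0], [-199, 0.5, 0, 0, 0, 0]]]' 52 >/dev/null; python3 nudge.py '[[[0, 0, 40, 0, 0, 0], [0, 0, 80, 0, 0, 0], [0, 0, 90, 0, 0, 0], [0, 0, 90, 0, 0, 0]]]' >/dev/null;python3 nudge.py '[[[0, 0, 0, 0, 0, 0]]]' >/dev/null; python3 to.py 486 155.6 62
```

```text
grasp [487.1 155.7 102.5] rpy [-3.141e+00 -1.000e-03  8.500e-02] -> shift [-1.1  0.  40.5] rz -0.0 F [ 0.5 -0.3  0.6] gap 52.1 t 34.05
```

```bash
python3 nudge.py '[[[-1, 0, 20, 0, 0, 0], [-1, 0, 34, 0, 0, 0], [-1, 0, 39, 0, 0, 0], [-1, 0, 39, 0, 0, 0]]]' >/dev/null;python3 nudge.py '[[[0, 0, 0, 0, 0, 0], [0, 0, 0, 0, 0, 0], [0, 0, 0, 0, 0, 0], [0, 0, 0, 0, 0, 0]]]' 24 30; python3 to.py 486 155.6 62; python3 nudge.py '[[[0, 0, -20, 0, 0, 0], [0, 0, -50, 0, 0, 0], [0, 0, -80, 0, 0, 0], [0, 0, -100, 0, 0, 0], [0, 0, -100, 0, 0, 0]]]';python3 to.py 621 -148 120
```

```text
clock: 34.85
eef_pos: [485.8, 155.5, 44.3]
eef_rot: [-3.141, -0.001, 0.085]
wrist_force: [-1.1, -0.9, 4.1]
finger_gap: 29.4
finger_force: 30.0
grasp [485.8 155.5  63.1] rpy [-3.141e+00 -1.000e-03  8.500e-02] -> shift [ 0.2 -0.1  1.1] rz -0.0 F [-1.1 -0.9  4.1] gap 29.4 t 34.85
clock: 35.35
eef_pos: [486.6, 155.8, 146.1]
eef_rot: [-3.141, -0.004, 0.085]
wrist_force: [0.7, 0.4, -2.5]
finger_gap: 29.6
finger_force: 30.0
grasp [486.5 155.7 164.9] rpy [-3.141 -0.004  0.085] -> shift [108.1 314.1  45.2] rz -0.0 F [ 0.7  0.4 -2.5] gap 29.6 t 35.35
```

```bash
python3 nudge.py '[[[13, 40, 0, 0, 0, 0], [27, 80, 0, 0, 0, 0], [41, 120, 0, 0, 0, 0], [55, 160, 0, 0, 0, 0], [68, 200, 0, 0, 0, 0]]]' >/dev/null; python3 nudge.py '[[[13, 40, 0, 0, 0, 0], [27, 80, 0, 0, 0, 0], [40, 114, 20, 0, 0, 0], [40, 114, 60, 0, 0, 0], [40, 114, 90, 0, 0, 0]]]' >/dev/null; python3 nudge.py '[[[0, 0, 0, 0, 0, 0], [0, 0, 0, 0, 0, 0]]]'; python3 to.py 621 -148 38
```

```text
clock: 36.55
eef_pos: [619.5, -148.1, 53.4]
eef_rot: [-3.141, 0.001, 0.085]
wrist_force: [0.1, -0.1, -1.9]
finger_gap: 30.0
finger_force: 30.0
grasp [ 619.5 -148.1   72.2] rpy [-3.141e+00  1.000e-03  8.500e-02] -> shift [ 1.5  0.1 34.2] rz -0.0 F [ 0.1 -0.1 -1.9] gap 30.0 t 36.55
```

```bash
python3 nudge.py '[[[0, 0, 14, 0, 0, 0], [0, 0, 24, 0, 0, 0], [0, 0, 31, 0, 0, 0], [0, 0, 32, 0, 0, 0], [0, 0, 32, 0, 0, 0]]]'|grep -E 'wrist|pos'; python3 nudge.py '[[[0, 0, 1, 0, 0, 0], [0, 0, 2, 0, 0, 0], [0, 0, 2, 0, 0, 0]]]'|grep -E 'wrist|pos'
```

```text
eef_pos: [619.8, -148.2, 21.8]
wrist_force: [0.2, -0.1, -2.2]
eef_pos: [619.8, -148.3, 19.9]
wrist_force: [0.3, -0.1, -1.5]
```

```bash
python3 nudge.py '[[[0, 0, 1, 0, 0, 0], [0, 0, 1, 0, 0, 0]]]'|grep -E 'wrist|pos'; python3 nudge.py '[[[0, 0, 0, 0, 0, 0], [0, 0, 0, 0, 0, 0], [0, 0, 0, 0, 0, 0]]]' 52 >/dev/null; python3 nudge.py '[[[0, 0, -30, 0, 0, 0], [0, 0, -80, 0, 0, 0], [0, 0, -130, 0, 0, 0], [0, 0, -180, 0, 0, 0], [0, 0, -220, 0, 0, 0]]]' >/dev/null;python3 nudge.py '[[[-40, 20, 0, 0, 0, 0], [-80, 40, 0, 0, 0, 0], [-120, 60, 0, 0, 0, 0], [-160, 80, 0, 0, 0, 0], [-160, 80, 0, 0, 0, 0]]]'
python3 - <<'E'
from h import *
q,e=manip.camera("side"); cv2.imwrite("pics/f.png",crop(q,130,100,240,180,3)); X=cloud("side",e)
m=(e>0)&(abs(X[...,0]-621)<50)&(abs(X[...,1]+148)<60)&(X[...,2]>26)&(X[...,2]<40)
w=X[m]; A=np.c_[w[:,:2]-w[:,:2].mean(0),np.ones(len(w))]; print(len(w),w.mean(0),np.linalg.lstsq(A,w[:,2],rcond=None)[0])
m=(e>0)&(q.max(2)<60)&(abs(X[...,0]-684)<40)&(abs(X[...,1]-172)<40)&(X[...,2]>78)&(X[...,2]<95); print("handle",np.median(X[m],0))
m=(e>0)&(q.max(2)<60)&(abs(X[...,0]-600)<70)&(abs(X[...,1]-290)<70)&(X[...,2]>230)&(X[...,2]<256); print("knob",np.median(X[m],0))
E
```

```text
eef_pos: [619.7, -148.2, 18.7]
wrist_force: [0.3, 0.4, -0.7]
clock: 38.85
eef_pos: [464.1, -243.6, 239.5]
eef_rot: [3.141, -0.0, 0.081]
wrist_force: [1.0, 0.4, -0.0]
finger_gap: 51.9
finger_force: 0.0
89 [ 621.56264966 -147.30791668   31.20757767] [ 2.80994097e-02 -4.04473520e-03  3.12075777e+01]
handle [685.17147788 174.97107569  84.42026279]
knob [590.50993674 338.55302901 241.60202724]
```

View pics/f.png

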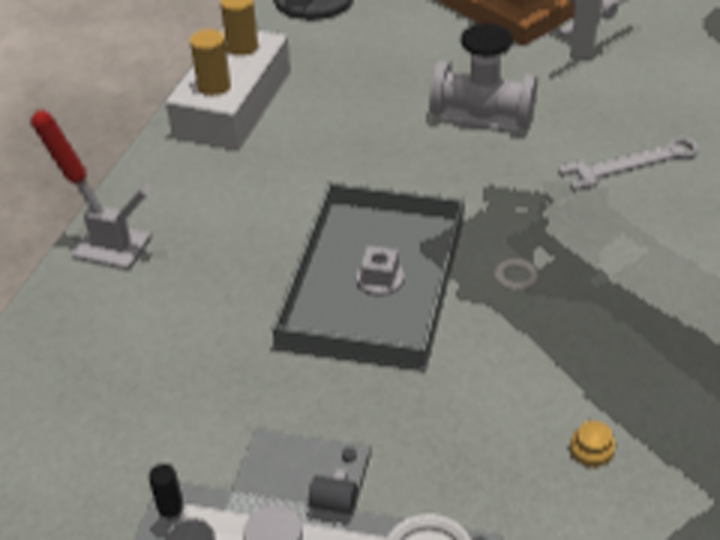

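The nut lies flat in the tray at crop (380,270), its top at 31 mm and level. The handle is off, the tap is up, and the bystanders haven't moved. Handing in.

```bash
python3 -c "
from cell import manip
print(manip.sign_off())"
```

```text
the job is handed in; nothing more can be done
None
```

Only the square nut was on the bench; it was tapped to the bottom stop and laid flange down in the tray, the handle is off and the tap wound up, and the job is handed in (sign-off returned no verdict).

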